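Turn a trolley wheel valve-up by its spokes

TASK

The wheel of a sheet-metal trolley sits on the bench stand to be pumped up. With the fingertips, steadily push one spoke after another to turn the wheel until its valve stem stands at the very top, straight above the hub, and leave it at rest there. Push only on the spokes, not on the tyre or the valve stem, and leave the other things on the bench where they are.

Things in the scene. Friction and masses are not known exactly. Their poses are not given: they have to be found in the camera images.
- stand: Grey wheel stand bolted to the bench: flat foot, post 75 mm behind the spokes, below the hub. Origin on the bench below the hub; z up; x horizontal, away from the wheel's open front (which looks roughly to the robot's left) to the post; y across the wheel. The wheel leans back 0.60 rad: its axle points 0.60 rad below +x, and up within the wheel's plane is (sin 0.60, 0, cos 0.60) in these axes.
- hub (a point): Centre of the wheel, on the axle, in the plane of the spokes, 175 mm above the bench (fixed to the stand, axes as the stand's). The hub is a dark cylinder of 26 mm radius that reaches 36 mm to the front.
- wheel (a joint): Angle of the trolley wheel (rad): 0 or any multiple of 2 pi with the valve stem at the very top; grows as it turns clockwise seen from its open front, so at pi/2 the stem is on the stand's -y side. Turns both ways without stops, against about 0.3 N m of drag (4 N at mid-spoke), and stays where it is left. Wheel 314 mm over the tyre; rim 34 mm wide, inner radius 110 mm.
- valve (a point): Middle of the valve stem, 90 mm from the hub centre, in the plane of the spokes. The stem is a straight black and brass pin, 13 mm thick and 40 mm long, that stands on the inside of the rim and points at the hub (from 110 to 70 mm from the hub centre).
- spokes: Five straight round bare-metal spokes (14 mm thick, free from radius 26 to 110 mm) with the hub, in the wheel's middle plane, open from the front; they turn with the wheel. Origin at the hub centre, x along the axle away from the front, z towards the valve stem. About the axle the spokes lie 36, 108, 180, 252 and 324 degrees from the stem, which is midway between two.
- tyre: Black rubber tyre, round in section, 42 mm thick, between radius 115 and 157 mm; turns with the wheel. Origin at the hub centre.
- stem: The valve stem as a body; its origin is at the hub centre, z towards the stem.
- tape: Roll of green tape standing flat, 100 mm across, 48 mm high; origin at the centre of its underside.
- gauge: Round tyre gauge lying face up, 60 mm across, 23 mm high, with a brass nozzle 50 mm long; origin under the centre of the dial.
- oil: White oil bottle with black cap, 60 mm across, 140 mm high; origin at the centre of its underside.
- snips: Pair of tin snips lying flat, 240 mm long, 16 mm high; origin under the pivot.
- blanks: Small stack of half-round sheet steel blanks, about 200 mm by 110 mm, 8 mm high; origin under the middle.
- pencil: Pencil lying flat, 160 mm long, 8 mm thick; origin under its middle.

How it is judged:
By the outcome, as a careful person would: the job done as asked, in the order asked, and still so for the second after the job is handed in, with the robot touching nothing.
It also fails if it takes over 61 s, if anything falls off the work surface, if the arm or the gripper's body presses on something with over 40 N, if the wrist force passes 120 N, or if a joint passes its speed limit or range.

ROBOT

A 6-joint arm with a two-finger parallel gripper is mounted at the origin on the work surface. World frame = base frame: x ahead of the robot, y to its left, z up, the work surface at z = 0. Lengths are in mm, angles in rad, forces in N, time in s.
With the tool pointing down it reaches from about 275 to 750 mm from the base axis. Payload 10.2 kg.
Tool frame: the origin (TCP) lies between the finger pads; the fingertips stand 17 mm ahead of it and the grasp point (between the pads) lies 2 mm behind it (tips_ahead is the distance from the TCP to the fingertips, in mm); z points along the fingers, y is the line along which they close (so a half turn about z gives the same grasp; the last joint's range is limited). The gripper opens to 85 mm and grips with 20 to 120 N. Pads are 22 mm wide; open, the fingers measure 114 mm over their backs; the gripper's body (76 mm by 85 mm) begins 54 mm behind the grasp point. The pads swing forward as they close: fully open they stand 13 mm farther back than shut.
Start: joints at [1.018, 0.313, 1.498, -0, 1.331, -0.223], TCP at [170.036, 496.708, 248.294] pointing down, gripper open.
Joint ranges: [-2.94, 2.94], [-0.97, 2.17], [0.19, 2.56], [-1.23, 4.37], [0.02, 3.11], [-2.88, 2.88]. Speed limits (rad/s): [2.39, 2.39, 3.01, 3.14, 3.14, 3.14].

INTERFACE

Orientations are given as a unit quaternion [w, x, y, z].
In Python, from rig import sense, capture, finish_job, boxes_of, tips_ahead gives the robot as it stands.
- The arm moves only by the tool drive_tool, never from a script. Its argument "commands" is text: rows parted by semicolons, each of 7 numbers parted by spaces: the shift along the world's x, y, z in units of 0.1 m (1.0 is 0.1 m), then the turn, a rotation vector about the world's x, y, z in units of pi/4 rad (1.0 is pi/4 rad), then the opening in per cent of the stroke, from 0 (shut) to 100 (fully open). A call has 1 to 20 rows; each row shifts and turns the commanded pose from where the row before left it; what a row does not reach is not made up. A row lasts 1/12 s, in which the tool goes at most 41.7 mm and 7.16 degrees, less where a joint would pass 70% of its speed; a pose out of reach is approached as far as the arm can. A call with a number of a shift or a turn outside -1 to 1 is refused whole. A call with a gripper value outside its range is refused whole. The fingers move at their own pace and stop on an object; "force" is the grip in N (left out, the last holds). Time passes only in rows, so rows that do not move let the fingers close. It gives the time, the measured TCP pose, the force, the opening and the grip force at its end, in the units of the state.
- sense(): the state, without advancing time (a new reading comes with each control period).
- capture(name): name is "side" or "top"; returns a dict with "pixels" (480x640x3 uint8, blue, green, red), "fov_y" (degrees; the focal length in pixels is half the picture's height over the tangent of half this angle, whatever the lens; pixels are square), "cx", "cy" (the principal point, pixels), "k1" (the pictures are not rectified: a ray, as slopes to the right and down, at radius r is drawn at 1 + k1 r^2 times it, then the intrinsics apply), "position" and "attitude" of the camera in the world. Camera axes: x right, y down, z forward; pixel columns grow to the right and rows downward; lengths in mm; the calibration is good to about 2 mm. A picture is of the moment at which its call begins. There is no depth.
- finish_job(): hands the job in; it is judged then, once.
Trained networks look in a picture, given as the dict that the camera call returned (one of the last four; its "shot" number tells which), for a name from the list of things; names that differ only in an ending like _2 or _b are one class to them, and where a whole thing is asked for, a point or a joint stands for the part that bears it (a point fixed in the world has none). Each returns a list of dicts, best first, with "confidence" (0 to 1); they miss things now and then, are a little off and sometimes report something else, mostly with a low value. They report only what shows in the picture. A call takes as long as a camera call.
- boxes_of(picture, name): "position" ([column, row] in pixels, amid what is visible of it).
The state is a dict: "time_s": time; "joints": joint angles; "dq": joint speeds; "tau": joint torques, N m; "eef_pos": TCP position; "ee_rot": TCP orientation; "force": force on the tool from outside, world axes, zero at the start; "wrist_torque": the same for the moment, N m; "grip_width": opening from 0.0 (shut) to 1.0 (fully open); "grip_force": force on a finger pad.
Only numpy, scipy, OpenCV 4.12 (cv2) and the standard library are available. Lean on these libraries where they do the work, as an engineer would, in place of code of your own. Each camera call takes 0.05 s, during which the arm holds its last target. There are 200 camera calls.

## Working session

There is one attempt and no reset: what is moved stays moved. The work goes in short steps, Python scripts to look and compute and a tool call to move; the robot and the scene stay as the last step left them, time stands still between calls to the robot, and variables do not carry over. Pictures are saved under pics/ and viewed, at most 10 in all, crops included, and the job is handed in when it is done.

Besides the shell and the picture viewer there is one more tool, called after ">>>" as name(argument=value, ...) on one line, values as JSON. drive_tool: Moves the arm, as the interface text tells. Shifts and turns lie within -1 to 1; 1 stands for 0.1 m of shift or pi/4 rad of turn. Its arguments: {"type":"object","properties":{"commands":{"type":"string"},"force":{"type":"number"}},"required":["commands"]}

```bash
mkdir -p pics
cat > h.py <<'E'
import numpy as np,cv2
from scipy.spatial.transform import Rotation as R
def cam(p):
    f=240/np.tan(np.radians(p['fov_y'])/2); a=np.array(p['attitude'],float)
    Rm=R.from_quat(a[[1,2,3,0]]).as_matrix() if a.size==4 else a.reshape(3,3)
    return f,Rm,np.array(p['position'],float)
def proj(p,X):
    f,Rm,t=cam(p); c=(np.atleast_2d(X)-t)@Rm; s=c[:,:2]/c[:,2:]
    s=s*(1+p['k1']*(s**2).sum(1,keepdims=True)); return s*f+[p['cx'],p['cy']]
def ray(p,uv):
    f,Rm,t=cam(p); d=(np.array(uv)-[p['cx'],p['cy']])/f; s=d.copy()
    for _ in range(20): s=d/(1+p['k1']*(s@s))
    v=Rm@[*s,1]; return t,v/np.linalg.norm(v)
def atz(p,uv,z):
    t,v=ray(p,uv); return t+v*(z-t[2])/v[2]
def tri(p,a,q,b):
    t,v=ray(p,a);u,w=ray(q,b); k=np.linalg.lstsq(np.c_[v,-w],u-t,rcond=None)[0]
    A,B=t+v*k[0],u+w*k[1]; return (A+B)/2,np.linalg.norm(A-B)
E
python3 - <<'E'
from h import *
from rig import *
s=sense();print(s['eef_pos'],s['ee_rot'],s['force'],tips_ahead if not callable(tips_ahead) else tips_ahead())
for n in('side','top'):
    p=capture(n);cv2.imwrite(f'pics/{n}0.png',p['pixels']);print(n,p['fov_y'],p['k1'],p['position'],p['attitude'])
    for o in('stand','hub','wheel','valve','spokes','tyre','stem','tape','gauge','oil','snips','blanks','pencil'):
        try:print(o,[(np.round(d['position']).tolist(),round(d['confidence'],2)) for d in boxes_of(p,o)][:2])
        except Exception as e:print(o,e)
E
```

```text
[169.91937107 496.49182269 247.74401974] [-2.54134086e-04  1.64182469e-01  9.86429774e-01 -5.93712798e-04] [-0.10060682 -0.57775524  0.39003885] 17.0
side 55.57886454941284 0.022066607852952346 [336.44038893 654.24314755 981.37219762] [ 0.05148846 -0.11616124  0.93448732 -0.33254916]
stand [([311.0, 237.0], 0.87), ([305.0, 230.0], 0.26)]
hub [([311.0, 234.0], 0.86)]
wheel [([307.0, 229.0], 0.66)]
valve [([306.0, 229.0], 0.68)]
spokes [([303.0, 227.0], 0.87)]
tyre [([341.0, 215.0], 0.82)]
stem []
tape [([285.0, 355.0], 0.69)]
gauge [([259.0, 306.0], 0.82)]
oil [([362.0, 198.0], 0.58), ([312.0, 237.0], 0.57)]
snips [([374.0, 155.0], 0.97)]
blanks [([266.0, 455.0], 0.93), ([346.0, 220.0], 0.44)]
pencil [([356.0, 415.0], 0.71)]
top 57.81727035929021 -0.021782382242153803 [ 415.57319704   19.52026345 1356.36114528] [ 0.03080744 -0.6997485   0.71310632 -0.02970368]
stand [([328.0, 221.0], 0.82), ([474.0, 247.0], 0.62)]
hub []
wheel [([318.0, 215.0], 0.96)]
valve [([320.0, 212.0], 0.87)]
spokes [([312.0, 216.0], 0.83)]
tyre []
stem [([296.0, 246.0], 0.38)]
tape [([236.0, 220.0], 0.72)]
gauge [([268.0, 196.0], 0.64)]
oil [([387.0, 249.0], 0.86)]
snips [([473.0, 251.0], 0.82)]
blanks [([161.0, 235.0], 0.57)]
pencil [([212.0, 289.0], 0.42)]
```

View pics/side0.png

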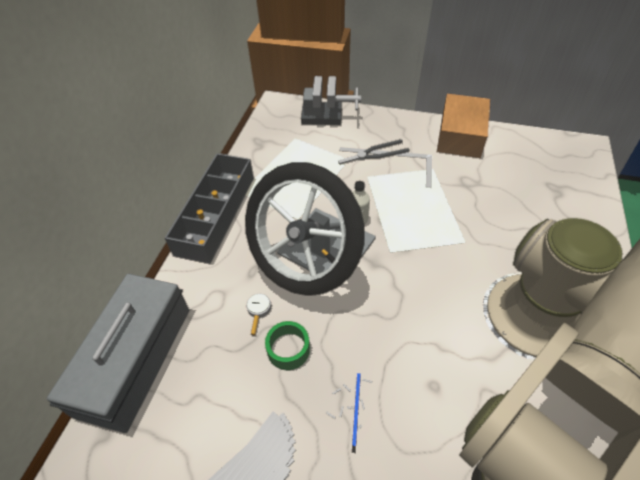

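View pics/top0.png

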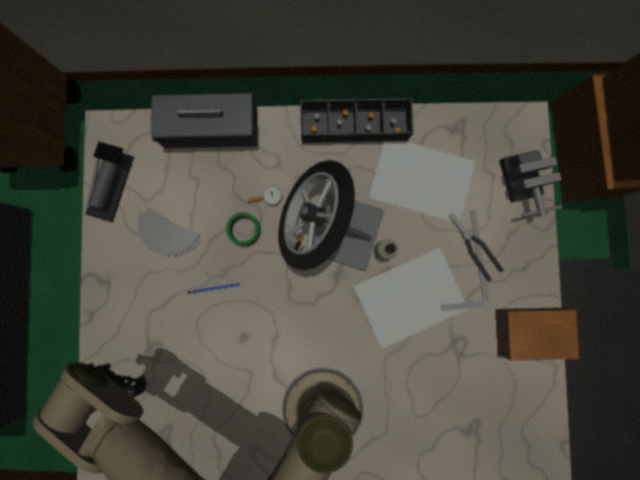

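```bash
cat >> h.py <<'E'
def axes(yaw,lean=.6):
    x=np.array([np.cos(yaw),np.sin(yaw),0]);z=np.array([0,0,1.]);y=np.cross(z,x)
    return np.cos(lean)*x-np.sin(lean)*z, y, np.sin(lean)*x+np.cos(lean)*z  # axle(back), y, up
def rad(yaw,a): # in-plane dir at clockwise-from-front angle a
    A,y,u=axes(yaw); return np.cos(a)*u-np.sin(a)*y
E
cat > fit.py <<'E'
from h import *
from rig import *
from scipy.optimize import minimize
P={n:capture(n) for n in('side','top')}
import sys
tag=sys.argv[1]
th=np.linspace(0,2*np.pi,240)
def polys(p,h,yaw):
    A,y,u=axes(yaw); out=[]
    d=np.cos(th)[:,None]*u-np.sin(th)[:,None]*y
    C=h+136*d
    pts=np.concatenate([C+21*(np.cos(b)*d+np.sin(b)*A) for b in np.linspace(0,2*np.pi,24,endpoint=False)])
    return proj(p,pts).reshape(24,len(th),2)
def mask(p,h,yaw):
    q=polys(p,h,yaw);m=np.zeros((480,640),np.uint8)
    g=np.round(q*8).astype(np.int32)
    for i in range(24):
        for j in range(0,240,4):
            k=(j+4)%240;l=(i+1)%24
            cv2.fillConvexPoly(m,np.array([g[i,j],g[i,k],g[l,k],g[l,j]]),1,shift=3)
    return m
D={}
h0=tri(P['side'],(297,231),P['top'],(313,212));print('hub front tri',h0)
roi={'side':(235,150,375,305),'top':(270,150,365,280)}
dk={}
for n,p in P.items():
    g=p['pixels'].max(2).astype(float);dk[n]=cv2.GaussianBlur(g,(0,0),1)
def cost(v):
    h=np.array([v[0],v[1],175.]);c=0
    for n,p in P.items():
        m=mask(p,h,v[2]/100)
        ker=np.ones((3,3),np.uint8);ring=cv2.dilate(m,ker,iterations=4)-cv2.dilate(m,ker,iterations=1)
        I=np.minimum(dk[n],120)
        c+=I[m>0].mean()-I[ring>0].mean()
    return c
best=None
for yw in(-165,-180,-195,-210):
    r=minimize(cost,[h0[0][0],h0[0][1],yw],method='Nelder-Mead',options=dict(initial_simplex=np.array([[0,0,0],[12,0,0],[0,12,0],[0,0,12]])+[h0[0][0],h0[0][1],yw],maxiter=120))
    if best is None or r.fun<best.fun:best=r
v=best.x;print(v,best.fun)
h=np.array([v[0],v[1],175.]);yaw=v[2]/100
S=[]
for q in np.radians(np.arange(0,360,1)):
    s=0
    for n,p in P.items():
        for k in(36,108,180,252,324):
            X=h+np.outer(np.linspace(45,100,15),rad(yaw,q+np.radians(k)))
            uv=proj(p,X).astype(np.float32)
            s+=cv2.remap(p['pixels'].min(2).astype(np.float32),uv[:,0],uv[:,1],1).mean()
    t=0
    for n,p in P.items():
        X=h+np.outer(np.linspace(74,106,10),rad(yaw,q));uv=proj(p,X).astype(np.float32)
        c=cv2.remap(p['pixels'].astype(np.float32),uv[:,:1],uv[:,1:],1)[:,0]
        t+=np.maximum(c[:,2]-c[:,0]-15,0).sum()
    S.append((s/10,t))
S=np.array(S);m=S[:,0].reshape(5,72).mean(0);print('spoke phase',m.argmax(),m.max(),m.min());print('valve',[(int(i),round(S[i,1])) for i in S[:,1].argsort()[::-1][:8]])
q=np.radians(float(sys.argv[2]) if len(sys.argv)>2 else S[:,1].argmax())
ims=[]
for n,p in P.items():
    x0,y0,x1,y1=roi[n];im=p['pixels'][y0:y1,x0:x1];f=min(400/(x1-x0),560/(y1-y0),3.6 if n=='top' else 2.8)
    im=cv2.resize(im,None,fx=f,fy=f,interpolation=cv2.INTER_CUBIC);im=cv2.convertScaleAbs(im,alpha=1.4)
    pt=lambda X:tuple(np.round((proj(p,X)[0]-[x0,y0])*f).astype(int).tolist())
    for k in(36,108,180,252,324):
        e=rad(yaw,q+np.radians(k));cv2.line(im,pt(h+30*e),pt(h+108*e),(0,0,255),1)
    e=rad(yaw,q);cv2.line(im,pt(h+70*e),pt(h+110*e),(0,255,0),1)
    cv2.polylines(im,[np.array([pt(h+110*rad(yaw,a)) for a in th])],True,(255,255,0),1)
    u=rad(yaw,0);cv2.circle(im,pt(h+90*u),3,(255,0,255),1)
    c=np.zeros((480,400,3),np.uint8);im=im[:480,:400];c[:im.shape[0],:im.shape[1]]=im;ims.append(c)
cv2.imwrite(f'pics/{tag}.png',np.hstack(ims))
E
python3 fit.py f1
```

```text
hub front tri (array([579.69460966,  17.74354749, 167.56606081]), np.float64(2.341070453646935))
[ 569.26278207   17.73014118 -188.53264664] -96.86318896883634
spoke phase 36 138.85555 103.23784
valve [(109, 424), (108, 417), (110, 399), (107, 390), (111, 336), (106, 299), (112, 265), (105, 203)]
```

View pics/f1.png

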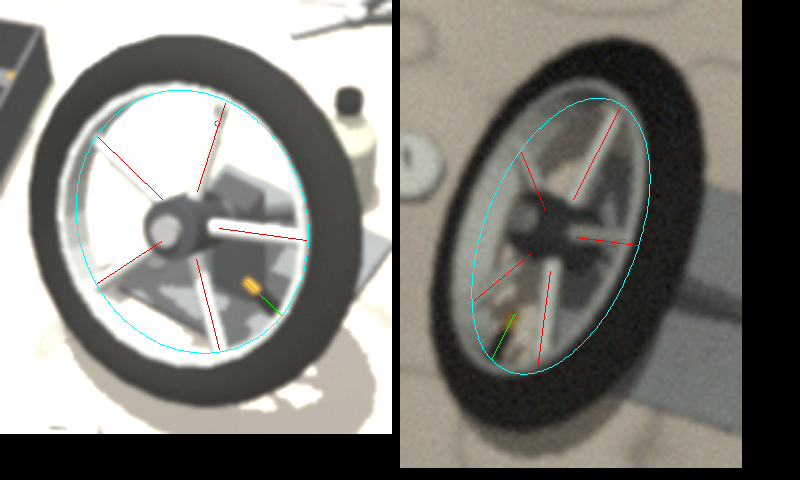

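The wheel fits the model well: hub at about (569, 18, 175) and stand yaw about -1.885. The valve is at about 109°, with its brass tip at side (324, 251). I'll make two counter-clockwise pushes. First I'll bring the shut gripper round to face the wheel.

>>> drive_tool(commands=".27 -.24 .07 -.1 0 0 0;.27 -.24 .07 -.1 0 0 0;.27 -.24 .07 -.1 0 0 0;.27 -.24 .07 -.1 0 0 0;.27 -.24 .07 -.1 0 0 0;.27 -.24 .07 -.1 0 0 0;.27 -.24 .07 -.1 0 0 0;.27 -.24 .07 -.1 0 0 0;.27 -.24 .07 -.1 0 0 0;.27 -.24 .07 -.1 0 0 0;.27 -.24 .07 -.1 0 0 0;.27 -.24 .07 -.1 0 0 0;0 0 0 0 0 0 0;0 0 0 0 0 0 0", force=40)

```text
time_s: 2.67
eef_pos: [494.7, 207.9, 331.4]
ee_rot: [0.074, 0.147, 0.879, -0.448]
force: [-0.0, 1.4, 0.1]
grip_width: 0.003
grip_force: 0.0
```

```bash
cat > st.py <<'E'
from h import *
from rig import *
import sys
s=sense();q=np.array(s['ee_rot']);M=R.from_quat(q[[1,2,3,0]]).as_matrix()
ta=tips_ahead() if callable(tips_ahead) else tips_ahead
h=np.array([569.3,17.7,175]);yaw=-1.885
A,y,u=axes(yaw);tip=np.array(s['eef_pos'])+ta*M[:,2];d=tip-h
print('t',round(s['time_s'],2),'j',np.round(s['joints'],2),'tcp',np.round(s['eef_pos']),'z',M[:,2].round(2),'y',M[:,1].round(2),'F',np.round(s['force'],1),'tips',ta,'grip',s['grip_width'])
print('tip: depth %.1f radius %.1f ang %.1f'%(d@A,np.hypot(d@y,d@u),np.degrees(np.arctan2(-d@y,d@u))))
for a in sys.argv[1:]:
    ang,r,dep=map(float,a.split(','));X=h+r*rad(yaw,np.radians(ang))+dep*A
    print(a,'shift(0.1m)',((X-tip)/100).round(3))
    tip=X
E
python3 st.py 37,75,-60 37,75,14
python3 - <<'E'
from h import *
A=axes(-1.885)[0];print(A)
E
```

```text
t 2.67 j [ 0.5   0.58  1.14 -0.84  1.87 -0.81] tcp [495. 208. 331.] z [-0.   -0.81 -0.59] y [ 0.32  0.56 -0.77] F [-0.   1.4  0.1] tips 17.0 grip 0.003239183328828552
tip: depth -202.2 radius 131.5 ang 72.7
37,75,-60 shift(0.1m) [ 0.366 -1.476 -0.631]
37,75,14 shift(0.1m) [-0.189 -0.581 -0.418]
[-0.25507759 -0.78492949 -0.56464247]
```

>>> drive_tool(commands=".061 -.246 -.105 0 0 0 0;.061 -.246 -.105 0 0 0 0;.061 -.246 -.105 0 0 0 0;.061 -.246 -.105 0 0 0 0;.061 -.246 -.105 0 0 0 0;.061 -.246 -.105 0 0 0 0;0 0 0 0 0 0 0")

```text
time_s: 3.25
eef_pos: [530.1, 58.6, 267.8]
ee_rot: [0.073, 0.147, 0.879, -0.448]
force: [-1.1, -0.3, -1.1]
grip_width: 0.004
grip_force: 0.0
```

```bash
python3 st.py 37,75,18 20,75,18 10,75,18 0,75,18 -10,75,18 -20,75,18 -27,75,18 -20,75,18 -20,75,-60
python3 - <<'E'
from h import *
from rig import *
p=capture('side');q=capture('top')
a=cv2.resize(p['pixels'][130:330,200:400],(400,400));b=cv2.resize(q['pixels'][130:290,240:400],(400,400))
cv2.imwrite('pics/pre.png',cv2.convertScaleAbs(np.hstack([a,b]),alpha=1.3))
E
```

```text
t 3.25 j [ 0.24  0.52  1.41 -0.9   1.55 -0.81] tcp [530.  59. 268.] z [-0.   -0.81 -0.59] y [ 0.32  0.56 -0.77] F [-1.1 -0.3 -1.1] tips 17.0 grip 0.0036718323529944044
tip: depth -58.1 radius 75.9 ang 37.1
37,75,18 shift(0.1m) [-0.187 -0.595 -0.435]
20,75,18 shift(0.1m) [ 0.167 -0.117  0.087]
10,75,18 shift(0.1m) [ 0.114 -0.057  0.028]
0,75,18 shift(0.1m) [ 0.122 -0.046  0.009]
-10,75,18 shift(0.1m) [ 0.126 -0.034 -0.009]
-20,75,18 shift(0.1m) [ 0.126 -0.021 -0.028]
-27,75,18 shift(0.1m) [ 0.086 -0.006 -0.03 ]
-20,75,18 shift(0.1m) [-0.086  0.006  0.03 ]
-20,75,-60 shift(0.1m) [0.199 0.612 0.44 ]
```

View pics/pre.png

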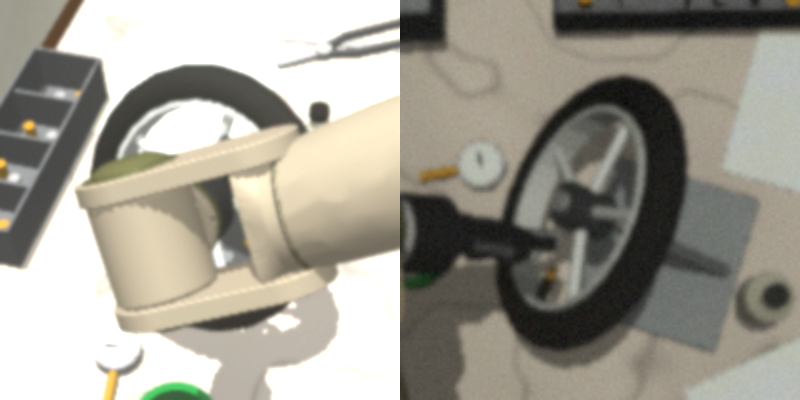

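The fingertip is at about (555, 243) in the top crop, aimed into the free gap between the 1° and 73° spokes. I'll insert it there.

>>> drive_tool(commands="-.037 -.119 -.087 0 0 0 0;-.037 -.119 -.087 0 0 0 0;-.037 -.119 -.087 0 0 0 0;-.037 -.119 -.087 0 0 0 0;-.037 -.119 -.087 0 0 0 0;0 0 0 0 0 0 0;.055 -.039 .029 0 0 0 0;.055 -.039 .029 0 0 0 0;0 0 0 0 0 0 0")

```text
time_s: 4.1
eef_pos: [524.7, -5.9, 233.2]
ee_rot: [0.076, 0.147, 0.879, -0.447]
force: [0.5, 0.3, 0.1]
grip_width: -0.002
grip_force: 0.0
```

```bash
python3 st.py 20,75,18
```

```text
t 4.1 j [ 0.13  0.49  1.55 -0.95  1.4  -0.78] tcp [525.  -6. 233.] z [ 0.   -0.81 -0.59] y [ 0.33  0.56 -0.76] F [0.5 0.3 0.1] tips 17.0 grip -0.00203341440733719
tip: depth 13.5 radius 74.3 ang 24.5
20,75,18 shift(0.1m) [ 0.033 -0.067 -0.002]
```

>>> drive_tool(commands=".017 -.03 0 0 0 0 0;.017 -.03 0 0 0 0 0;.038 -.019 .009 0 0 0 0;.038 -.019 .009 0 0 0 0;.038 -.019 .009 0 0 0 0;.041 -.015 .003 0 0 0 0;.041 -.015 .003 0 0 0 0;.041 -.015 .003 0 0 0 0;.042 -.011 -.003 0 0 0 0;.042 -.011 -.003 0 0 0 0;.042 -.011 -.003 0 0 0 0;0 0 0 0 0 0 0")

```text
time_s: 5.1
eef_pos: [563.1, -25.9, 233.8]
ee_rot: [0.074, 0.146, 0.879, -0.448]
force: [-0.4, 0.3, 0.8]
grip_width: 0.001
grip_force: 0.3
```

```bash
python3 st.py -20,75,18 -27,75,18
```

```text
t 5.1 j [ 0.09  0.55  1.45 -0.96  1.39 -0.84] tcp [563. -26. 234.] z [-0.   -0.81 -0.59] y [ 0.32  0.56 -0.77] F [-0.4  0.3  0.8] tips 17.0 grip 0.0007670097751174407
tip: depth 19.0 radius 73.1 ang -9.3
-20,75,18 shift(0.1m) [ 0.137 -0.026 -0.008]
-27,75,18 shift(0.1m) [ 0.086 -0.006 -0.03 ]
```

Run:
```python
from h import *
from rig import *
p=capture('side');q=capture('top')
a=cv2.resize(p['pixels'][130:330,200:400],(400,400));b=cv2.resize(q['pixels'][150:280,255:385],(400,400),interpolation=2)
cv2.imwrite('pics/m1.png',cv2.convertScaleAbs(np.hstack([a,b]),alpha=1.4))
```

```text
(no output)
```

View pics/m1.png

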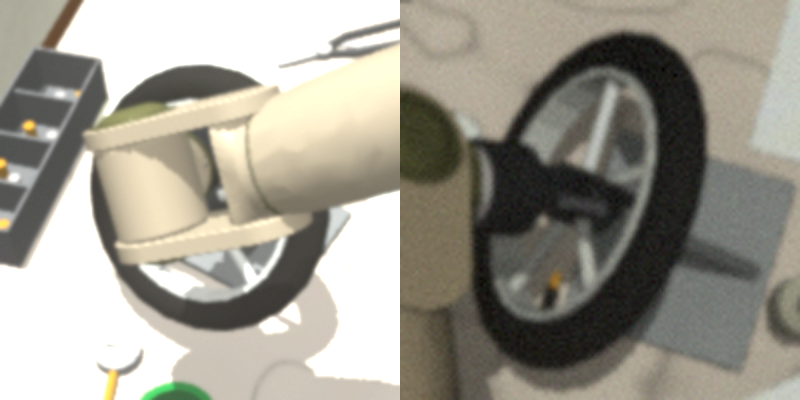

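The wheel has turned: the valve tip is now at about (552, 285) in the top crop. I'll write a quick angle estimate and keep pushing.

```bash
cat > ang.py <<'E'
from h import *
from rig import *
import sys
h=np.array([569.3,17.7,175]);yaw=-1.885
for n in sys.argv[1:] or ['top','side']:
    p=capture(n);S=[]
    for q in np.radians(np.arange(-40,150,1)):
        X=h+np.outer(np.linspace(74,92,10),rad(yaw,q));uv=proj(p,X).astype(np.float32)
        c=cv2.remap(p['pixels'].astype(np.float32),uv[:,:1],uv[:,1:],1)[:,0]
        S.append(np.maximum(c[:,2]-c[:,0]-15,0).sum())
    S=np.array(S);i=S.argmax();w=S*(S>.3*S.max())*(abs(np.arange(len(S))-i)<12)
    print(n,'valve deg',(w*np.arange(-40,150)).sum()/max(w.sum(),1e-9),'score',S.max())
E
python3 ang.py
```

```text
top valve deg 90.16983974717365 score 215.76758
side valve deg 8.047696012989134 score 267.83594
```

>>> drive_tool(commands=".035 -.007 -.003 0 0 0 0;.035 -.007 -.003 0 0 0 0;.035 -.007 -.003 0 0 0 0;.035 -.007 -.005 0 0 0 0;.035 -.005 -.009 0 0 0 0;.035 -.003 -.012 0 0 0 0;.035 0 -.014 0 0 0 0;0 0 0 0 0 0 0;0 0 0 0 0 0 0")

```text
time_s: 6.05
eef_pos: [587.3, -29.3, 229.3]
ee_rot: [0.074, 0.146, 0.879, -0.448]
force: [-1.2, -0.3, 0.2]
grip_width: 0.001
grip_force: 0.5
```

```bash
python3 ang.py; python3 st.py -22,75,18 -22,75,-60 108,75,-70 108,75,18
```

```text
top valve deg 67.3951116333202 score 120.76074
side valve deg -7.936004247125327 score 234.44824
t 6.15 j [ 0.08  0.6   1.38 -0.96  1.4  -0.86] tcp [587. -29. 230.] z [ 0.   -0.81 -0.59] y [ 0.32  0.56 -0.77] F [0.2 0.5 0.5] tips 17.0 grip -0.0002197251896281337
tip: depth 17.9 radius 75.4 ang -28.5
-22,75,18 shift(0.1m) [-0.081  0.006  0.026]
-22,75,-60 shift(0.1m) [0.199 0.612 0.44 ]
108,75,-70 shift(0.1m) [-0.758  0.884 -0.709]
108,75,18 shift(0.1m) [-0.224 -0.691 -0.497]
```

```bash
python3 st.py -22,75,18 -22,75,-70 136,75,-70 136,75,18
```

```text
t 6.15 j [ 0.08  0.6   1.38 -0.96  1.4  -0.86] tcp [587. -29. 230.] z [ 0.   -0.81 -0.59] y [ 0.32  0.56 -0.77] F [0.2 0.5 0.5] tips 17.0 grip -0.0002197251896281337
tip: depth 17.9 radius 75.4 ang -28.5
-22,75,18 shift(0.1m) [-0.081  0.006  0.026]
-22,75,-70 shift(0.1m) [0.224 0.691 0.497]
136,75,-70 shift(0.1m) [-0.547  0.911 -1.019]
136,75,18 shift(0.1m) [-0.224 -0.691 -0.497]
```

>>> drive_tool(commands="-.04 .003 .013 0 0 0 0;-.04 .003 .013 0 0 0 0;.056 .173 .124 0 0 0 0;.056 .173 .124 0 0 0 0;.056 .173 .124 0 0 0 0;.056 .173 .124 0 0 0 0;0 0 0 0 0 0 0")

```text
time_s: 6.73
eef_pos: [602.6, 43.0, 284.3]
ee_rot: [0.077, 0.146, 0.879, -0.447]
force: [-0.7, 0.8, -0.4]
grip_width: -0.0
grip_force: 0.0
```

```bash
python3 ang.py; python3 st.py 136,75,-70 136,75,18
```

```text
top valve deg 67.34732395613953 score 115.24219
side valve deg 4.939386772848106 score 266.9834
t 6.83 j [ 0.19  0.63  1.19 -0.92  1.57 -0.93] tcp [602.  41. 282.] z [ 0.   -0.81 -0.59] y [ 0.32  0.56 -0.77] F [-0.1 -0.3 -0.4] tips 17.0 grip 0.0006631342730108378
tip: depth -70.1 radius 74.5 ang -21.9
136,75,-70 shift(0.1m) [-0.546  0.907 -1.016]
136,75,18 shift(0.1m) [-0.224 -0.691 -0.497]
```

>>> drive_tool(commands="-.091 .151 -.169 0 0 0 0;-.091 .151 -.169 0 0 0 0;-.091 .151 -.169 0 0 0 0;-.091 .151 -.169 0 0 0 0;-.091 .151 -.169 0 0 0 0;-.091 .151 -.169 0 0 0 0;0 0 0 0 0 0 0")

```text
time_s: 7.42
eef_pos: [544.6, 132.0, 176.4]
ee_rot: [0.072, 0.144, 0.879, -0.449]
force: [-0.4, 0.4, -0.6]
grip_width: -0.001
grip_force: 0.0
```

```bash
python3 ang.py;python3 st.py 136,75,18 116,75,18 106,75,18 96,75,18 86,75,18 76,75,18 66,75,18 56,75,18 48,75,18
python3 - <<'E'
from h import *
from rig import *
p=capture('side');q=capture('top')
a=cv2.resize(p['pixels'][130:330,200:400],(400,400));b=cv2.resize(q['pixels'][150:280,255:385],(400,400),interpolation=2)
cv2.imwrite('pics/m2.png',cv2.convertScaleAbs(np.hstack([a,b]),alpha=1.4))
E
```

```text
top valve deg 67.43823093436666 score 112.356445
side valve deg 66.20127705152001 score 359.65234
t 7.52 j [ 0.35  0.71  1.32 -0.86  1.56 -0.67] tcp [547. 130. 180.] z [-0.   -0.81 -0.59] y [ 0.32  0.56 -0.77] F [0.9 0.4 0.7] tips 17.0 grip -0.0007641865871071028
tip: depth -69.1 radius 74.5 ang 135.8
136,75,18 shift(0.1m) [-0.223 -0.68  -0.496]
116,75,18 shift(0.1m) [-0.182 -0.066  0.174]
106,75,18 shift(0.1m) [-0.066 -0.051  0.101]
96,75,18 shift(0.1m) [-0.046 -0.061  0.106]
86,75,18 shift(0.1m) [-0.025 -0.069  0.108]
76,75,18 shift(0.1m) [-0.003 -0.076  0.107]
66,75,18 shift(0.1m) [ 0.019 -0.08   0.102]
56,75,18 shift(0.1m) [ 0.04  -0.081  0.094]
48,75,18 shift(0.1m) [ 0.047 -0.064  0.068]
```

View pics/m2.png

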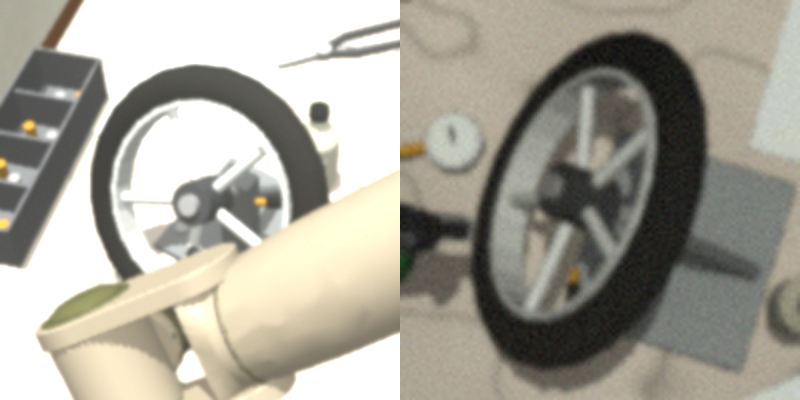

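>>> drive_tool(commands="-.037 -.113 -.083 0 0 0 0;-.037 -.113 -.083 0 0 0 0;-.037 -.113 -.083 0 0 0 0;0 0 0 0 0 0 0")

```text
time_s: 7.95
eef_pos: [535.5, 94.8, 154.9]
ee_rot: [0.073, 0.147, 0.879, -0.448]
force: [1.2, 0.5, 0.4]
grip_width: -0.002
grip_force: 0.0
```

```bash
python3 ang.py;python3 st.py 136,75,18
python3 - <<'E'
from h import *
from rig import *
p=capture('side');q=capture('top')
a=cv2.resize(p['pixels'][130:430,200:500],(400,400));b=cv2.resize(q['pixels'][150:350,200:400],(400,400),interpolation=2)
cv2.imwrite('pics/m3.png',cv2.convertScaleAbs(np.hstack([a,b]),alpha=1.4))
E
```

```text
top valve deg 67.60375064343044 score 115.322266
side valve deg 66.18882584983332 score 361.2041
t 8.05 j [ 0.3   0.69  1.43 -0.89  1.47 -0.62] tcp [536.  97. 156.] z [-0.   -0.81 -0.59] y [ 0.33  0.56 -0.76] F [-0.3 -0.1  0.5] tips 17.0 grip 0.0018742473353836784
tip: depth -26.5 radius 73.8 ang 135.9
136,75,18 shift(0.1m) [-0.119 -0.342 -0.259]
```

View pics/m3.png

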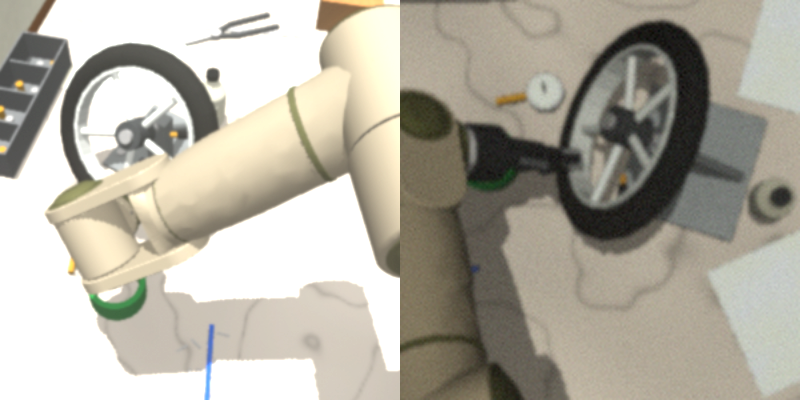

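The forearm is well clear of the tyre, and the tip sits at about (575, 158) in the top crop, between the rim and the hub. I'll finish the insertion and start the push.

>>> drive_tool(commands="-.039 -.114 -.086 0 0 0 0;-.039 -.114 -.086 0 0 0 0;-.039 -.114 -.086 0 0 0 0;0 0 0 0 0 0 0;-.036 -.013 .035 0 0 0 0;-.036 -.013 .035 0 0 0 0;-.036 -.013 .035 0 0 0 0;-.036 -.013 .035 0 0 0 0;-.036 -.013 .035 0 0 0 0;-.022 -.017 .034 0 0 0 0;-.022 -.017 .034 0 0 0 0;-.022 -.017 .034 0 0 0 0;0 0 0 0 0 0 0")

```text
time_s: 9.23
eef_pos: [499.4, 51.3, 158.1]
ee_rot: [0.075, 0.147, 0.879, -0.448]
force: [-0.3, -0.0, -0.3]
grip_width: -0.001
grip_force: 0.1
```

```bash
python3 ang.py;python3 st.py 96,75,18 86,75,18 76,75,18 66,75,18
```

```text
top valve deg 50.86950122460551 score 92.203125
side valve deg 51.364684083776055 score 304.6875
t 9.33 j [ 0.24  0.6   1.61 -0.93  1.38 -0.59] tcp [499.  51. 158.] z [-0.   -0.81 -0.59] y [ 0.32  0.56 -0.77] F [0.6 1.3 0.4] tips 17.0 grip -0.00497432376759577
tip: depth 17.7 radius 75.6 ang 106.2
96,75,18 shift(0.1m) [-0.043 -0.067  0.107]
86,75,18 shift(0.1m) [-0.025 -0.069  0.108]
76,75,18 shift(0.1m) [-0.003 -0.076  0.107]
66,75,18 shift(0.1m) [ 0.019 -0.08   0.102]
```

>>> drive_tool(commands="-.014 -.022 .035 0 0 0 0;-.014 -.022 .035 0 0 0 0;-.014 -.022 .035 0 0 0 0;-.008 -.023 .036 0 0 0 0;-.008 -.023 .036 0 0 0 0;-.008 -.023 .036 0 0 0 0;-.001 -.025 .036 0 0 0 0;-.001 -.025 .036 0 0 0 0;-.001 -.025 .036 0 0 0 0;.006 -.027 .034 0 0 0 0;.006 -.027 .034 0 0 0 0;.006 -.027 .034 0 0 0 0;0 0 0 0 0 0 0;0 0 0 0 0 0 0")

```text
time_s: 10.5
eef_pos: [494.7, 21.9, 200.2]
ee_rot: [0.075, 0.147, 0.879, -0.448]
force: [-0.4, 0.1, -0.6]
grip_width: 0.002
grip_force: 0.0
```

```bash
python3 ang.py;python3 st.py 66,75,18 60,75,18 58,75,18 55,75,18 61,75,18 61,75,-100; python3 fit.py f4 12 | tail -3
```

```text
top valve deg 13.446190102120974 score 9.136719
side valve deg 14.080963413786181 score 260.7412
t 10.6 j [ 0.19  0.5   1.63 -0.94  1.39 -0.67] tcp [495.  22. 200.] z [ 0.   -0.81 -0.59] y [ 0.32  0.56 -0.77] F [ 0.2 -0.5 -0. ] tips 17.0 grip 0.003097603882321599
tip: depth 17.9 radius 74.5 ang 66.0
66,75,18 shift(0.1m) [-0.005 -0.     0.001]
60,75,18 shift(0.1m) [ 0.022 -0.049  0.058]
58,75,18 shift(0.1m) [ 0.009 -0.016  0.019]
55,75,18 shift(0.1m) [ 0.015 -0.024  0.027]
61,75,18 shift(0.1m) [-0.028  0.049 -0.055]
61,75,-100 shift(0.1m) [0.301 0.926 0.666]
[ 568.1799727    17.45957056 -187.74305593] -70.060793620194
spoke phase 19 122.5863 97.29013
valve [(71, 221), (142, 217), (143, 216), (141, 216), (144, 215), (72, 215), (70, 214), (49, 214)]
```

View pics/f4.png

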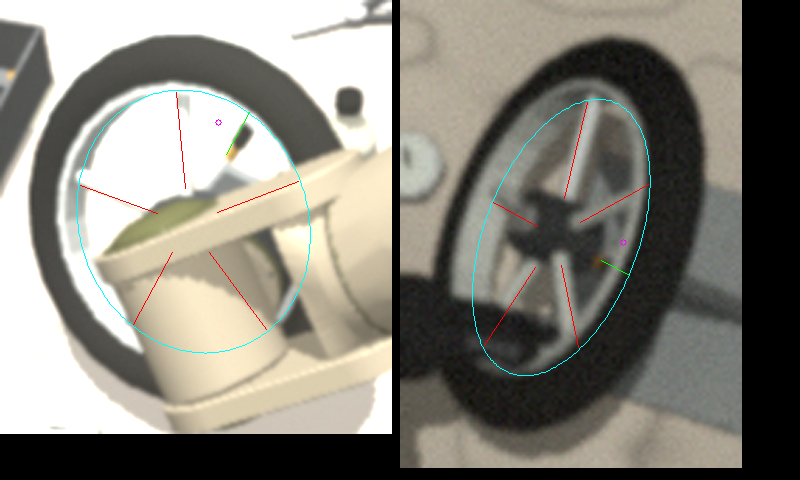

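>>> drive_tool(commands=".007 -.016 .019 0 0 0 0;.007 -.016 .019 0 0 0 0;.007 -.016 .019 0 0 0 0;.007 -.013 .015 0 0 0 0;.007 -.013 .015 0 0 0 0;.007 -.013 .015 0 0 0 0;0 0 0 0 0 0 0;0 0 0 0 0 0 0")

```text
time_s: 11.37
eef_pos: [498.8, 13.3, 210.0]
ee_rot: [0.075, 0.146, 0.879, -0.448]
force: [-1.2, -0.3, -2.7]
grip_width: -0.003
grip_force: 0.7
```

```bash
python3 ang.py;python3 st.py 62,75,18 62,75,-100
```

```text
top valve deg 5.129771560383957 score 11.732422
side valve deg 6.0784903219531925 score 265.37402
t 11.47 j [ 0.17  0.49  1.62 -0.95  1.39 -0.7 ] tcp [499.  13. 210.] z [-0.   -0.81 -0.59] y [ 0.32  0.56 -0.77] F [-0.9  0.  -0.3] tips 17.0 grip 0.0034362266982874024
tip: depth 18.0 radius 74.8 ang 55.3
62,75,18 shift(0.1m) [-0.032  0.055 -0.061]
62,75,-100 shift(0.1m) [0.301 0.926 0.666]
```

>>> drive_tool(commands="-.014 .024 -.027 0 0 0 0;-.014 .024 -.027 0 0 0 0;0 0 0 0 0 0 0;.05 .154 .111 0 0 0 0;.05 .154 .111 0 0 0 0;.05 .154 .111 0 0 0 0;.05 .154 .111 0 0 0 0;.05 .154 .111 0 0 0 0;.05 .154 .111 0 0 0 0;-.2 .35 .1 0 0 0 0;-.2 .35 .1 0 0 0 0;-.2 .35 .1 0 0 0 0;-.2 .35 .1 0 0 0 0;-.2 .35 .1 0 0 0 0;0 0 0 0 0 0 0")

```text
time_s: 12.72
eef_pos: [423.2, 290.8, 322.5]
ee_rot: [0.077, 0.144, 0.88, -0.447]
force: [0.2, -0.1, -0.0]
grip_width: -0.002
grip_force: 0.0
```

```bash
python3 ang.py;python3 st.py; python3 fit.py f5 2
```

```text
top valve deg 82.36603025336149 score 28.359375
side valve deg 6.071423078648373 score 256.8789
t 12.82 j [ 0.66  0.59  1.15 -0.77  1.97 -0.68] tcp [426. 287. 321.] z [ 0.   -0.81 -0.59] y [ 0.32  0.56 -0.77] F [ 0.4 -0.3 -1.1] tips 17.0 grip -0.00578533547205136
tip: depth -240.5 radius 215.5 ang 90.0
hub front tri (array([579.69460966,  17.74354749, 167.56606081]), np.float64(2.341070453646935))
[ 569.06447552   17.52923697 -188.14430388] -97.13873343974387
spoke phase 8 146.42293 108.75291
valve [(6, 159), (5, 149), (7, 136), (4, 105), (8, 98), (9, 63), (3, 56), (12, 46)]
```

View pics/f5.png

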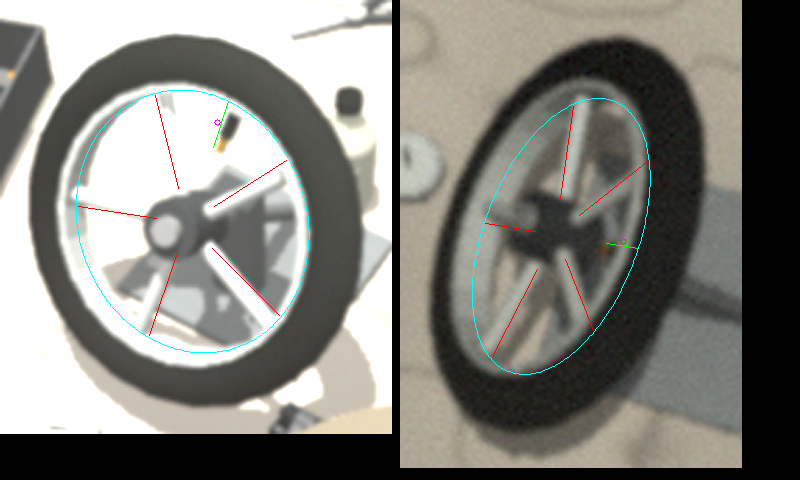

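```bash
cat > kp.py <<'E'
from h import *
from rig import *
from scipy.optimize import least_squares
P={n:capture(n) for n in('side','top')}
L={'side':{36:[(207,209),(287,173)],108:[(210,247),(275,320)],180:[(160,275),(145,325)],252:[(75,193),(150,207)],0:[(220,148),(233,116)]},
'top':{36:[(185,207),(243,168)],108:[(163,258),(190,330)],180:[(130,268),(92,352)],324:[(170,195),(181,105)]}}
O={'side':((235,150),2.8),'top':((270,150),3.6)}
HF={'side':(165,232)}
def res(v):
    h=np.array([v[0],v[1],175]);yaw=v[2];r=[]
    for i,(n,p) in enumerate(P.items()):
        o,f=O[n];off=v[4+2*i:6+2*i]
        for k,pts in L[n].items():
            e=rad(yaw,v[3]+np.radians(k));a,b=proj(p,[h+26*e,h+110*e])+off;t=(b-a)/np.linalg.norm(b-a)
            for x in pts:
                d=np.array(x)/f+o-a;r.append(d[0]*t[1]-d[1]*t[0])
        if n in HF: r+=list(proj(p,[h-36*axes(yaw)[0]])[0]+off-(np.array(HF[n])/f+o))
    return np.r_[r,(v[0]-569.1)/2,(v[1]-17.5)/2,(yaw+1.883)/.03,v[4:]/1]
r=least_squares(res,[569,17.5,-1.88,.1,0,0,0,0],loss='soft_l1')
J=np.linalg.inv(r.jac.T@r.jac);print(r.x.round(3),'deg',np.degrees(r.x[3]),'+-',np.degrees(J[3,3]**.5));print(res(r.x).round(1))
E
python3 kp.py; python3 st.py 62,75,-100 62,75,18 54,75,18 48,75,18
```

```text
[ 5.68959e+02  1.53970e+01 -1.87300e+00  1.18000e-01  3.50000e-02
 -1.45000e-01  5.14300e+00  1.60000e-01] deg 6.778005706403446 +- 1.3363200710979444
[ 0.7 -1.  -0.2  0.1 -1.5  0.6 -0.2 -1.7 -0.3 -0.1  0.3 -1.   4.6 23.1
 -0.  16.4 12.7 38.1 10.1 28.9 -0.1 -1.1  0.3  0.  -0.1  5.1  0.2]
t 13.02 j [ 0.66  0.59  1.15 -0.77  1.97 -0.68] tcp [427. 285. 321.] z [-0.   -0.81 -0.59] y [ 0.32  0.56 -0.77] F [ 1.3  0.4 -0.2] tips 17.0 grip 0.0029523759550957296
tip: depth -239.0 radius 214.1 ang 89.8
62,75,-100 shift(0.1m) [ 0.992 -1.732 -0.501]
62,75,18 shift(0.1m) [-0.301 -0.926 -0.666]
54,75,18 shift(0.1m) [ 0.037 -0.065  0.073]
48,75,18 shift(0.1m) [ 0.036 -0.048  0.05 ]
```

```bash
python3 - <<'E'
s=open('kp.py').read()
s=s.replace("'top':{36:[(185,207),(243,168)],108:[(163,258),(190,330)],180:[(130,268),(92,352)],324:[(170,195),(181,105)]}","'top':{324:[(185,207),(243,168)],36:[(163,258),(190,330)],108:[(130,268),(92,352)],252:[(170,195),(181,105)]}")
open('kp.py','w').write(s)
E
python3 kp.py
```

```text
[ 5.69744e+02  1.64150e+01 -1.87000e+00  1.24000e-01  3.84000e-01
 -3.75000e-01  3.06000e-01 -1.07500e+00] deg 7.107816791247714 +- 1.2864640020568385
[ 0.7 -0.9 -0.   0.4 -1.4  0.8 -0.1 -1.7 -0.3 -0.   0.2 -1.   0.8  0.6
 -0.8  0.6 -1.3  1.  -1.7 -0.3  0.3 -0.5  0.4  0.4 -0.4  0.3 -1.1]
```

>>> drive_tool(commands=".165 -.289 -.083 0 0 0 0;.165 -.289 -.083 0 0 0 0;.165 -.289 -.083 0 0 0 0;.165 -.289 -.083 0 0 0 0;.165 -.289 -.083 0 0 0 0;.165 -.289 -.083 0 0 0 0;0 0 0 0 0 0 0;-.05 -.154 -.111 0 0 0 0;-.05 -.154 -.111 0 0 0 0;-.05 -.154 -.111 0 0 0 0;-.05 -.154 -.111 0 0 0 0;-.05 -.154 -.111 0 0 0 0;-.05 -.154 -.111 0 0 0 0;0 0 0 0 0 0 0;0 0 0 0 0 0 0")

```text
time_s: 14.37
eef_pos: [494.9, 19.5, 204.7]
ee_rot: [0.074, 0.147, 0.879, -0.448]
force: [0.6, 0.1, 0.4]
grip_width: -0.003
grip_force: 0.0
```

```bash
python3 st.py 54,75,18 49,75,18; python3 ang.py
```

```text
t 14.37 j [ 0.19  0.5   1.63 -0.94  1.39 -0.68] tcp [495.  20. 205.] z [-0.   -0.81 -0.59] y [ 0.32  0.56 -0.77] F [0.6 0.1 0.4] tips 17.0 grip -0.002684572112507365
tip: depth 17.2 radius 75.9 ang 62.0
54,75,18 shift(0.1m) [ 0.044 -0.071  0.065]
49,75,18 shift(0.1m) [ 0.03  -0.04   0.042]
top valve deg 4.791754724493859 score 7.96875
side valve deg 6.338565243466617 score 262.42578
```

>>> drive_tool(commands=".014 -.024 .022 0 0 0 0;.014 -.024 .022 0 0 0 0;.014 -.024 .022 0 0 0 0;.0075 -.01 .0105 0 0 0 0;.0075 -.01 .0105 0 0 0 0;.0075 -.01 .0105 0 0 0 0;.0075 -.01 .0105 0 0 0 0;0 0 0 0 0 0 0;0 0 0 0 0 0 0")

```text
time_s: 15.22
eef_pos: [502.3, 8.6, 215.4]
ee_rot: [0.075, 0.146, 0.879, -0.448]
force: [0.3, 1.9, -1.5]
grip_width: -0.001
grip_force: 0.8
```

```bash
python3 st.py 62,75,18; python3 ang.py
```

```text
t 15.22 j [ 0.16  0.49  1.61 -0.95  1.39 -0.72] tcp [502.   9. 215.] z [-0.   -0.81 -0.59] y [ 0.32  0.56 -0.77] F [ 0.3  1.9 -1.5] tips 17.0 grip -0.0011138064687189887
tip: depth 17.9 radius 74.9 ang 49.1
62,75,18 shift(0.1m) [-0.067  0.103 -0.115]
top valve deg 147.7376646861276 score 5.4316406
side valve deg 0.8147183937864122 score 291.41992
```

>>> drive_tool(commands=".003 -.004 .004 0 0 0 0;.003 -.004 .004 0 0 0 0;0 0 0 0 0 0 0;0 0 0 0 0 0 0;-.024 .036 -.041 0 0 0 0;-.024 .036 -.041 0 0 0 0;-.024 .036 -.041 0 0 0 0;.05 .154 .111 0 0 0 0;.05 .154 .111 0 0 0 0;.05 .154 .111 0 0 0 0;.05 .154 .111 0 0 0 0;.05 .154 .111 0 0 0 0;.05 .154 .111 0 0 0 0;-.2 .35 .1 0 0 0 0;-.2 .35 .1 0 0 0 0;-.2 .35 .1 0 0 0 0;-.2 .35 .1 0 0 0 0;-.2 .35 .1 0 0 0 0;0 0 0 0 0 0 0")

```text
time_s: 16.9
eef_pos: [422.6, 291.3, 321.6]
ee_rot: [0.077, 0.144, 0.88, -0.447]
force: [-0.0, -0.4, 0.8]
grip_width: -0.002
grip_force: 0.0
```

```bash
python3 ang.py; python3 fit.py f6 0
```

```text
top valve deg 130.87782657319767 score 19.344727
side valve deg 0.07045404141488537 score 301.958
hub front tri (array([579.69460966,  17.74354749, 167.56606081]), np.float64(2.341070453646935))
[ 569.25546533   17.69012334 -188.49539757] -96.73061036838851
spoke phase 2 147.01668 103.7454
valve [(0, 192), (1, 175), (359, 170), (2, 123), (358, 116), (3, 67), (357, 60), (234, 39)]
```

View pics/f6.png

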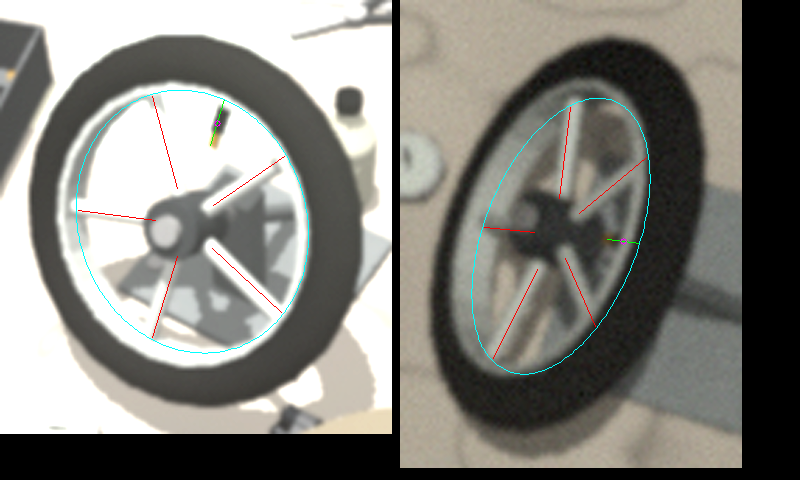

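```bash
cat > fine.py <<'E'
from h import *
from rig import *
from scipy.optimize import minimize
P={n:[capture(n) for _ in range(3)] for n in('side','top')}
h0=np.array([569.3,17.6,175]);Ks=(36,108,180,252,324)
def score(n,v):
    q,du,dv,yaw=np.radians(v[0]),v[1],v[2],v[3];p=P[n][0];A,y,u=axes(yaw);s=0
    im=I[n];rr=np.linspace(45,100,25)
    def smp(k,off):
        a=q+np.radians(k);e=rad(yaw,a);t=rad(yaw,a+np.pi/2)
        uv=(proj(p,h0+np.outer(rr,e)+off*t)+[du,dv]).astype(np.float32)
        return cv2.remap(im,uv[:,:1],uv[:,1:],1)[:,0]
    for k in Ks:
        c=(smp(k,0)+smp(k,-3)+smp(k,3))/3;s+=np.clip(c-smp(k,13),-40,40).mean()+np.clip(c-smp(k,-13),-40,40).mean()
    rr=np.linspace(74,106,15);c=(smp(0,0)+smp(0,3)+smp(0,-3))/3
    if n=='side': s+=np.clip(smp(0,13)-c,-80,80).mean()+np.clip(smp(0,-13)-c,-80,80).mean()
    return s
I={n:np.mean([p['pixels'].min(2) for p in P[n]],0).astype(np.float32) for n in P}
for yaw in(-1.89,-1.87):
    for names in(['side'],['top'],['side','top']):
        def c(w): return -sum(score(n,[w[0],w[1+2*i],w[2+2*i],yaw])-.5*(w[1+2*i]**2+w[2+2*i]**2) for i,n in enumerate(names))
        z=np.zeros(1+2*len(names));best=None
        for q0 in(-3,0,3):
            s=np.vstack([z]+[np.eye(len(z))[i]*1.5 for i in range(len(z))]);s[:,0]+=q0
            r=minimize(c,z,method='Nelder-Mead',options=dict(initial_simplex=s,maxiter=600))
            if best is None or r.fun<best.fun:best=r
        print(yaw,names,best.x.round(2),round(best.fun,1))
E
python3 fine.py
```

```text
-1.89 ['side'] [ 2.44 -1.94 -1.54] -308.5
-1.89 ['top'] [ 1.87  0.27 -2.19] -266.4
-1.89 ['side', 'top'] [ 2.16 -1.75 -1.64  0.21 -2.14] -573.8
-1.87 ['side'] [ 3.12 -1.94 -1.67] -305.5
-1.87 ['top'] [ 3.37  0.32 -2.25] -276.4
-1.87 ['side', 'top'] [ 3.14 -1.95 -1.66  0.34 -2.22] -581.3
```

```bash
cat > fine2.py <<'E'
exec(open('fine.py').read().split("for yaw in")[0])
base=h0.copy()
def c(w):
    global h0
    h0=base+[w[1],w[2],0]
    return -sum(score(n,[w[0],w[4+2*i],w[5+2*i],-1.88+w[3]/100])-4*(w[4+2*i]**2+w[5+2*i]**2) for i,n in enumerate(P))
for q0 in(-2,1,4):
    z=np.zeros(8);z[0]=q0
    s=np.vstack([z]+[z+np.eye(8)[i]*[2,5,5,3,.7,.7,.7,.7][i] for i in range(8)])
    r=minimize(c,z,method='Nelder-Mead',options=dict(initial_simplex=s,maxiter=3000,maxfev=3000))
    print(r.x.round(2),round(r.fun,1))
for dy in(-4,-2,0,2,4):
    f=lambda w:c(np.r_[w[:3],dy,w[3:]]);z=np.r_[r.x[:3],r.x[4:]]
    b=minimize(f,z,method='Nelder-Mead',options=dict(maxfev=1500));print('yaw',-1.88+dy/100,b.x.round(2),round(b.fun,1))
E
python3 fine2.py
```

```text
[ 3.64  4.87 -2.89  1.58 -0.4  -0.18 -0.64 -0.52] -585.2
[ 3.33  5.42 -2.27  1.13 -0.01 -0.46 -0.42 -0.31] -586.4
[ 3.89  5.79 -1.89  2.    0.04 -0.37 -0.24 -0.29] -587.4
yaw -1.92 [ 1.09  5.28 -1.9   0.05 -0.35 -0.26 -0.41] -550.8
yaw -1.9 [ 1.87  5.32 -1.74  0.04 -0.58 -0.32 -0.28] -570.0
yaw -1.88 [ 2.89  5.58 -1.93  0.04 -0.41 -0.28 -0.3 ] -582.4
yaw -1.8599999999999999 [ 3.89  5.79 -1.89  0.04 -0.37 -0.24 -0.29] -587.5
yaw -1.8399999999999999 [ 4.93  5.71 -1.91  0.04 -0.35 -0.24 -0.26] -581.6
```

Run:
```python
from h import *
from rig import *
ps=[capture('top') for _ in range(6)];p=ps[0]
g=np.mean([x['pixels'].astype(np.float32).mean(2) for x in ps],0).astype(np.float32)
g=cv2.GaussianBlur(g,(0,0),.7)
def edge(a,b,w=6):
    a,b=np.array(a,float),np.array(b,float);t=(b-a)/np.linalg.norm(b-a);n=np.array([-t[1],t[0]])
    for it in range(3):
        pts=[]
        for s in np.linspace(.08,.92,50):
            o=np.arange(-w,w+.01,.25);uv=(a+s*(b-a)+o[:,None]*n).astype(np.float32)
            c=cv2.remap(g,uv[:,:1],uv[:,1:],1)[:,0];d=abs(np.gradient(c));
            if d.max()>1: 
                k=d.argmax();m=slice(max(k-4,0),k+5);pts.append(a+s*(b-a)+(o[m]*d[m]).sum()/d[m].sum()*n)
        pts=np.array(pts)
        W=np.array([atz(p,x,8)[:2] for x in pts])
        vx,vy,x0,y0=cv2.fitLine(W.astype(np.float32),cv2.DIST_HUBER,0,.01,.01).ravel()
        r=(W-[x0,y0])@[-vy,vx];
    return np.degrees(np.arctan2(vy,vx)),np.median(abs(r)),W[[0,-1]].round(),np.abs(r)<3
for nm,a,b in(('right',(383,208),(365,268)),('bottom',(332,263),(364,269)),('top',(355,201),(381,206))):
    e=edge(a,b);print(nm,e[0],'medres',e[1],e[2].tolist(),e[3].mean())
x=g[240:300:1,340:400]
```

```text
right -16.120722 medres 1.4342393328359644 [[592.0, -202.0], [436.0, -150.0]] 0.68
bottom 71.43412 medres 0.3906892354548802 [[444.0, -48.0], [416.0, -128.0]] 1.0
top 73.16556 medres 0.4765402405751764 [[633.0, -122.0], [611.0, -188.0]] 0.92
```

>>> drive_tool(commands=".165 -.289 -.083 0 0 0 0;.165 -.289 -.083 0 0 0 0;.165 -.289 -.083 0 0 0 0;.165 -.289 -.083 0 0 0 0;.165 -.289 -.083 0 0 0 0;.165 -.289 -.083 0 0 0 0;0 0 0 0 0 0 0;-.05 -.154 -.111 0 0 0 0;-.05 -.154 -.111 0 0 0 0;-.05 -.154 -.111 0 0 0 0;-.05 -.154 -.111 0 0 0 0;-.05 -.154 -.111 0 0 0 0;-.05 -.154 -.111 0 0 0 0;0 0 0 0 0 0 0;0 0 0 0 0 0 0")

```text
time_s: 19.25
eef_pos: [494.6, 20.3, 204.2]
ee_rot: [0.074, 0.147, 0.879, -0.448]
force: [-0.3, -0.3, -0.0]
grip_width: 0.0
grip_force: 0.0
```

```bash
python3 st.py 50,75,18 47,75,18 45,75,18
```

```text
t 19.25 j [ 0.19  0.5   1.63 -0.94  1.39 -0.68] tcp [495.  20. 204.] z [-0.   -0.81 -0.59] y [ 0.32  0.56 -0.77] F [-0.3 -0.3 -0. ] tips 17.0 grip 0.00010150965358697218
tip: depth 17.0 radius 76.1 ang 62.8
50,75,18 shift(0.1m) [ 0.071 -0.111  0.105]
47,75,18 shift(0.1m) [ 0.02  -0.024  0.024]
45,75,18 shift(0.1m) [ 0.014 -0.016  0.016]
```

>>> drive_tool(commands=".014 -.022 .021 0 0 0 0;.014 -.022 .021 0 0 0 0;.014 -.022 .021 0 0 0 0;.014 -.022 .021 0 0 0 0;.014 -.022 .021 0 0 0 0;.007 -.008 .008 0 0 0 0;.007 -.008 .008 0 0 0 0;.007 -.008 .008 0 0 0 0;.006 -.007 .007 0 0 0 0;.006 -.007 .007 0 0 0 0;0 0 0 0 0 0 0;0 0 0 0 0 0 0")

```text
time_s: 20.25
eef_pos: [505.0, 5.6, 218.2]
ee_rot: [0.075, 0.146, 0.879, -0.448]
force: [-0.2, 2.8, -1.8]
grip_width: 0.002
grip_force: 1.2
```

```bash
python3 st.py 60,75,18; python3 ang.py side
```

```text
t 20.25 j [ 0.16  0.48  1.61 -0.95  1.39 -0.73] tcp [505.   6. 218.] z [ 0.   -0.81 -0.59] y [ 0.32  0.56 -0.77] F [-0.2  2.8 -1.8] tips 17.0 grip 0.001750725202089914
tip: depth 17.9 radius 74.8 ang 45.4
60,75,18 shift(0.1m) [-0.086  0.117 -0.125]
side valve deg -2.6805041101566585 score 312.22656
```

>>> drive_tool(commands="-.027 .038 -.042 0 0 0 0;-.027 .038 -.042 0 0 0 0;-.027 .038 -.042 0 0 0 0;.05 .154 .111 0 0 0 0;.05 .154 .111 0 0 0 0;.05 .154 .111 0 0 0 0;.05 .154 .111 0 0 0 0;.05 .154 .111 0 0 0 0;.05 .154 .111 0 0 0 0;-.2 .35 .1 0 0 0 0;-.2 .35 .1 0 0 0 0;-.2 .35 .1 0 0 0 0;-.2 .35 .1 0 0 0 0;-.2 .35 .1 0 0 0 0;0 0 0 0 0 0 0")

```text
time_s: 21.55
eef_pos: [423.8, 289.5, 323.5]
ee_rot: [0.076, 0.144, 0.88, -0.447]
force: [-0.1, 0.7, -0.5]
grip_width: 0.001
grip_force: 0.0
```

```bash
python3 ang.py side; python3 fine2.py; python3 fine.py | tail -3
```

```text
side valve deg -2.682012880353075 score 297.41504
[ 0.78  5.88 -2.3   1.62  0.09 -0.38 -0.45 -0.28] -575.3
[ 1.28  5.56 -1.65  2.28  0.16 -0.45 -0.21 -0.43] -576.2
[ 1.67  6.58 -2.51  2.85  0.48 -0.06 -0.5  -0.08] -576.7
yaw -1.92 [-1.8   6.46 -3.17  0.44 -0.06 -0.87 -0.15] -539.0
yaw -1.9 [-0.88  6.91 -3.04  0.68 -0.06 -0.71 -0.1 ] -555.4
yaw -1.88 [ 0.13  6.86 -2.79  0.52 -0.06 -0.67 -0.09] -569.0
yaw -1.8599999999999999 [ 1.19  6.58 -2.59  0.5  -0.06 -0.52 -0.09] -576.2
yaw -1.8399999999999999 [ 2.3   6.61 -2.38  0.45 -0.06 -0.44 -0.07] -574.5
-1.87 ['side'] [ 0.26 -1.93 -1.64] -301.1
-1.87 ['top'] [ 0.44  0.35 -2.42] -265.2
-1.87 ['side', 'top'] [ 0.33 -1.9  -1.61  0.35 -2.41] -566.0
```

```bash
python3 -c "
from rig import *
print(finish_job())"
```

```text
the job is handed in; nothing more can be done
None
```

I turned the wheel by pushing two spokes in turn, leaving the valve stem within about 1–2° of straight up by my camera estimate. The job is handed in, with the wheel at rest and the arm clear of it.

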